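# Quarantine a failed cell with insulated tongs

## Robot

A 6-joint arm with a two-finger parallel gripper is mounted at the origin on a cart in front of the work surface, level with it; the furniture and walls round the work are solid. World frame = base frame: x ahead of the robot, y to its left, z up, the work surface at z = 0. Lengths are in m, angles in rad, forces in N, time in s.
With the tool pointing down it reaches from about 0.325 to 0.9 m from the base axis. Payload 6.1 kg.
Tool frame: the origin (TCP) lies between the finger pads; the fingertips stand 25 mm ahead of it and the grasp point (between the pads) lies 6 mm ahead of it (bot.finger_overhang is the distance from the TCP to the fingertips, in m); z points along the fingers, y is the line along which they close (so a half turn about z gives the same grasp; the last joint's range is limited). The gripper opens to 85 mm and grips with 20 to 120 N. Pads are 22 mm wide; open, the fingers measure 114 mm over their backs; the gripper's body (76 mm by 85 mm) begins 54 mm behind the grasp point. The pads swing forward as they close: fully open they stand 13 mm farther back than shut.
Start: joints at [1.079, 0.22, 1.526, -0, 1.395, -0.126], TCP at [0.224, 0.584, 0.256] pointing down, gripper open.
Joint ranges: [-2.98, 2.98], [-0.91, 2.08], [0.09, 2.57], [-1.24, 4.39], [0.2, 2.65], [-2.68, 2.68]. Speed limits (rad/s): [2.57, 2.57, 3.01, 3.14, 3.14, 3.14].

## Interface

Orientations are given as a unit quaternion [x, y, z, w].
In Python, from workcell import bot gives the robot as it stands. The module is installed in compiled form; this text tells all that it offers.
- The arm moves only by the shell command python3 -m inch 'ROWS' [OPENING] [FORCE]. ROWS is JSON, one flat list of numbers, 6 for each row, row after row: the shift along the tool's x, y, z in units of 0.02 m (1.0 is 0.02 m), then the turn, a rotation vector about the tool's x, y, z in units of 0.1 rad (1.0 is 0.1 rad). A call has 1 to 5 rows; each row shifts and turns the commanded pose from where the row before left it, along the tool's axes as they then stand; what a row does not reach is not made up. A row lasts 1/12 s, in which the tool goes at most 41.7 mm and 7.16 degrees, less where a joint would pass 70% of its speed; a pose out of reach is approached as far as the arm can. A call with a number of a shift or a turn outside -1 to 1 is refused whole. A call with a gripper value outside its range is refused whole. OPENING is the opening, from 0 (shut) to 1 (fully open), set as the call begins (- or left out, the last holds). The fingers move at their own pace and stop on an object; FORCE is the grip in N (left out, the last holds). Time passes only in rows, so rows that do not move let the fingers close. It gives the time, the measured TCP pose, the force, the opening and the grip force at its end, in the units of the state.
- bot.state(): the state, without advancing time (a new reading comes with each control period).
- bot.read_camera(name): name is "scene" or "top"; returns the picture (400x640x3 uint8, red, green, blue); there is no depth.
- bot.camera_info(name): a dict with "mtx" (3x3 intrinsics, pixels), "origin" and "rotation" of the camera in the world. Camera axes: x right, y up, looking along -z (the intrinsics and any distortion apply to the point x, -y, -z); pixel columns grow to the right and rows downward; lengths in m; the calibration is good to about 2 mm. A picture is of the moment at which its call begins. camera_info takes no time and is no camera call.
- bot.sign_off(): hands the job in; it is judged then, once.
Trained networks look in the newest picture that a camera, given by its name, has taken for a name from the list of things; names that differ only in an ending like _2 or _b are one class to them, and where a whole thing is asked for, a point or a joint stands for the part that bears it (a point fixed in the world has none). Each returns a list of dicts, best first, with "conf" (0 to 1); they miss things now and then, are a little off and sometimes report something else, mostly with a low value. They report only what shows in the picture. A call takes as long as a camera call.
- bot.masks_of(camera, query): "pixels" (400x640 bool, what is visible of it).
- bot.pinpoint(camera, query): "xyz" ([x, y, z] in m, in world coordinates, good to about 4 mm: a listed point, or the origin of a listed thing).
The state is a dict: "time": time; "q": joint angles; "joint_velocities": joint speeds; "joint_torque": joint torques, N m; "tcp_pos": TCP position; "tool_rot": TCP orientation; "ft_force": force on the tool from outside, world axes, zero at the start; "moment": the same for the moment, N m; "opening": finger opening in m; "grip_force": force on a finger pad.
Only numpy, scipy, OpenCV 4.12 (cv2) and the standard library are available. Lean on these libraries where they do the work, as an engineer would, in place of code of your own. Each camera call takes 0.05 s, during which the arm holds its last target. There are 200 camera calls.

## Task

The red cell in the small clear-fronted cabinet has failed its test and must be quarantined: slide the door in front of it fully open, past the other door. Cells are live, so do not touch the red one with the gripper itself: pick up the yellow insulated tongs, lift the red cell out with them and set it down standing upright on the flat bottom of the round metal tray, without dropping it or tipping it over. Then lay the tongs flat on the worktop, clear of the tray, and leave the blue cells standing where they are.

Things in the scene. Friction and masses are not known exactly. Their poses are not given: they have to be found in the camera images.
- cabinet: Grey sheet-steel cell cabinet, fixed, 140 deep x 310 wide x 135 mm high. Origin: centre of its underside; x points from the front (x = -70 mm) to the back, y to its left end, z up. Inner floor 10 mm, roof underside 129 mm above the worktop. Two clear doors run on a double track at the front; their sill (x -70 to -42 mm) stands 6 mm above the inner floor. A rack with four fixed blue cells fills the middle.
- bay_left (a point): Point on the cabinet's inner floor, 15 mm in front of the cabinet's centre and 92 mm to its left (+y): middle of the left end bay, where one loose cell stands (within 12 mm). The bay is clear from y = 38 mm (rack) to 147 mm (side wall). Axes as the cabinet.
- bay_right (a point): The same for the right end bay: 92 mm to the right (-y) of the cabinet's centre; bay clear from y = -147 to -38 mm.
- door_left (a joint): Left door (front track), covers the left half; m. 0 = shut; slides to the right (cabinet's -y) up to 0.110, where it stands in front of the right door and leaves y = 37 to 147 mm of the cabinet open. Takes about 2 N and stays where it is left. Starts 0 to 0.012 open.
- door_right (a joint): Right door (rear track), covers the right half; m. 0 = shut; slides to the left (cabinet's +y) up to 0.110, where it stands behind the left door and leaves y = -147 to -37 mm of the cabinet open. Takes about 2 N and stays where it is left. Starts 0 to 0.012 open.
- door_left_pull (a point): Middle of the left door's pull: upright dark steel bar, 10 mm thick, 60 mm high, near the door's outer (left) edge, its axis 28 mm in front of the cabinet front and 98 mm above the worktop (top end at 128 mm, 7 mm below the cabinet's top). Moves with the door. Axes as the cabinet.
- door_right_pull (a point): The same for the right door: upright bar near its outer (right) edge, in the same plane in front of the cabinet.
- red_cell_center (a point): Centre of the failed cell: red-wrapped cylinder, 26 mm diameter, 66 mm high, about 90 g, standing upright in the left or the right bay. z is its axis; round, so it may be gripped from any side.
- blue_cell_center (a point): Centre of the loose blue-wrapped cell of the same size in the other end bay; it is good and stays there.
- tongs: Yellow insulated spring tongs lying flat on the worktop, 235 mm long, 22 mm thick, 85 g. Origin: underside, between the two black handle plates; x points to the jaws, y is the squeezing direction, z up. A round hub (27 mm) joins the arms 71 mm behind the origin. Balanced near the origin.
- tongs_grip (a point): Grip point of the tongs: midway between the handle plates (54 long, 22 mm high), 11 mm above the underside; axes as the tongs. Width over the plates: 42 mm free (jaws open), 34 mm with the jaws shut on a cell (plates parallel at 38). Springs push back with about 7 N when free, 11 N at 34 mm: carry them open by holding them at 38 to 40 mm; 20 to 60 N shuts the jaws on a cell; easing to 40 mm opens them.
- tongs_jaw (a point): Middle of the space between the jaws, 135 mm ahead of tongs_grip. Each jaw is a rubber V 20 mm long, 18 mm high (9 mm above and below this point) that centres a cell. Clear gap between the jaw lips: about 45 mm when free, 38 mm with the plates held at 40 mm. The jaws measure about 65 mm over their backs when free and end 15 mm ahead of this point.
- tray: Round light-grey metal tray, loose, 146 mm across its rim, 28 mm high. Origin: centre of its underside. Flat bottom 3 mm above the worktop, about 105 mm across; the sides flare outwards.

How it is judged:
On the way, in this order (a step that is already met when the one before it is completed fails the run):
1. the door in front of the red cell is slid fully open (0.092 m or more) (((y of red_cell_center in the frame of cabinet above 0.05 m and value of joint door_left above 0.092 m) or (y of red_cell_center in the frame of cabinet below -0.05 m and value of joint door_right above 0.092 m))), for 0.1 s.
2. the red cell is lifted off the cabinet floor, held in the tongs (contact force between tongs and red_cell above 0.5 N and z of red_cell_center in the frame of cabinet above 0.048 m and contact force between the fingers and tongs above 0.5 N), for 0.2 s.
At the end, for the whole second after the job is handed in: The red cell stands upright (within 0.12 rad) and still on the tray's flat bottom, within 45 mm of its centre; the tongs lie flat and still on the worktop (tongs_grip below 17 mm), touching neither cell nor tray; the blue cell stands within 20 mm of its start (horizontal distance between red_cell_center and tray below 0.045 m and height (world z) of red_cell_center between 0.03 and 0.042 m and angle between each of red_cell_center, tongs, blue_cell_center's own z axis and vertical below 0.12 rad and linear speed of each of red_cell, tongs below 0.02 m/s and contact force between tongs and red_cell below 0.05 N and contact force between tongs and tray below 0.05 N and height (world z) of tongs_grip below 0.017 m and distance of blue_cell_center from where it was at the start of the episode below 0.02 m).
It fails at once if the red cell is touched by the gripper or the arm (contact force between any of the fingers, the arm and red_cell above 0.3 N).
It fails at once if the red cell is tipped by more than 0.6 rad (angle between red_cell_center's own z axis and vertical above 0.6 rad).
It fails at once if the red cell is dropped (moves faster than 0.35 m/s while out of the tongs) (contact force between tongs and red_cell below 0.02 N and linear speed of red_cell above 0.35 m/s).
It fails at once if the blue cell is knocked over (angle between blue_cell_center's own z axis and vertical above 0.6 rad).
It also fails if it takes over 72 s, if anything falls off the work surface, if the arm or the gripper's body presses on something with over 40 N, if the wrist force passes 120 N, or if a joint passes its speed limit or range.

## Working session

There is one attempt and no reset: what is moved stays moved. The work goes in short steps, Python scripts to look and compute and a shell command to move; the robot and the scene stay as the last step left them, time stands still between calls to the robot, and variables do not carry over. Pictures are saved under pics/ and viewed, at most 11 in all, crops included, and the job is handed in when it is done.

```bash
mkdir -p pics; python3 - <<'E'
from workcell import bot
import cv2,numpy as np
for c in("scene","top"):
    im=bot.read_camera(c); cv2.imwrite(f"pics/{c}0.png",im[:,:,::-1])
    i=bot.camera_info(c); print(c,np.round(i["origin"],3),np.round(i["rotation"],3).tolist())
    for n in["cabinet","red_cell_center","blue_cell_center","door_left_pull","door_right_pull","tongs","tongs_grip","tongs_jaw","tray"]:
        print(n,[(np.round(r["xyz"],3).tolist(),round(r["conf"],2)) for r in bot.pinpoint(c,n)[:2]])
s=bot.state();print(s["time"],s["tcp_pos"],s["tool_rot"])
E
```

```text
scene [-0.111 -1.162  0.925] [0.477, -0.133, -0.231, 0.837]
cabinet [([0.596, 0.326, 0.002], 0.58), ([0.59, -0.056, 0.013], 0.27)]
red_cell_center [([0.594, 0.326, -0.004], 0.72), ([0.588, -0.058, 0.014], 0.51)]
blue_cell_center []
door_left_pull [([0.45, 0.388, 0.096], 0.78)]
door_right_pull [([0.569, 0.169, 0.099], 0.78)]
tongs [([0.594, -0.058, 0.003], 0.75)]
tongs_grip [([0.59, -0.059, 0.012], 0.65)]
tongs_jaw [([0.726, -0.039, 0.01], 0.59)]
tray [([0.532, -0.35, -0.0], 0.83)]
top [0.412 0.032 1.69 ] [-0.038, 0.047, 0.709, -0.702]
cabinet [([0.596, 0.327, 0.004], 0.61)]
red_cell_center [([0.572, 0.164, 0.098], 0.3), ([0.724, -0.042, 0.009], 0.17)]
blue_cell_center []
door_left_pull [([0.456, 0.393, 0.097], 0.61)]
door_right_pull [([0.57, 0.167, 0.099], 0.51)]
tongs [([0.594, -0.052, -0.002], 0.81)]
tongs_grip [([0.587, -0.057, 0.012], 0.78)]
tongs_jaw [([0.723, -0.042, 0.01], 0.64)]
tray [([0.536, -0.349, 0.0], 0.95)]
1.0 [0.22355002 0.58364668 0.2563295 ] [1.81869981e-01 9.83322587e-01 1.55092496e-05 5.45925339e-06]
```

View pics/scene0.png

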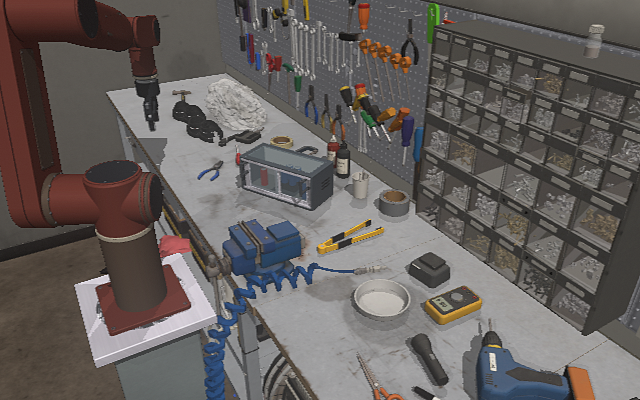

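View pics/top0.png

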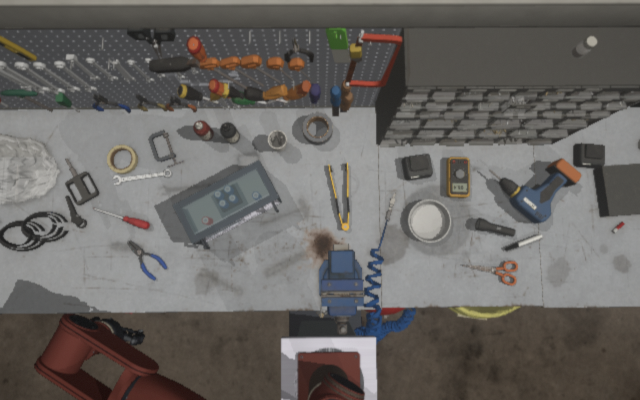

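The scene shows the cabinet at about (287,175), tongs at (350,237) and tray at (382,297). The top view shows the cabinet at (222,205), with something reddish near (207,219). I'll zoom in to see which bay holds the red cell.

```bash
python3 - <<'E'
import cv2,numpy as np
a=cv2.imread("pics/scene0.png")[135:215,230:345]; b=cv2.imread("pics/top0.png")[155:250,150:290]
a=cv2.resize(a,(575,400),interpolation=cv2.INTER_CUBIC)[:290];a=cv2.resize(cv2.imread("pics/scene0.png")[135:215,230:345],(420,292),interpolation=3);b=cv2.resize(b,(380,258),interpolation=3)
o=np.zeros((292,800,3),np.uint8);o[:,:420]=a;o[:258,420:]=b
cv2.imwrite("pics/crop0.png",o)
E
```

```text
(no output)
```

View pics/crop0.png

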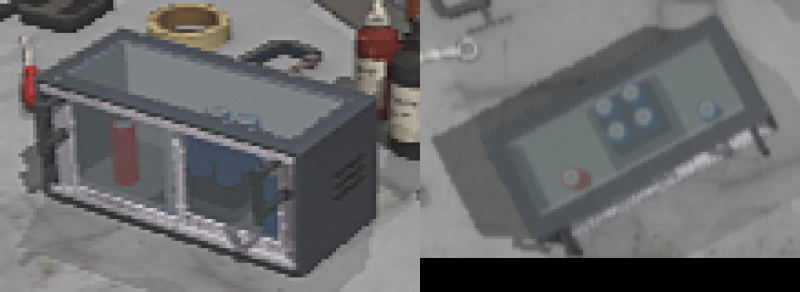

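The red cell is in the left bay (top-view pixel about (207,220)) and the loose blue cell is in the right bay. I'll write the helper that converts targets to tool-axis moves.

```bash
cat > h.py <<'E'
import numpy as np
from workcell import bot
from scipy.spatial.transform import Rotation as R
C=np.array([.596,.3265]); YAW=np.arctan2(.117,.2225)
def cab(x,y): c,s=np.cos(YAW),np.sin(YAW); return C+[c*x-s*y,s*x+c*y]
def tocab(p): c,s=np.cos(YAW),np.sin(YAW); d=np.asarray(p[:2])-C; return np.round([c*d[0]+s*d[1],-s*d[0]+c*d[1]],4)
def ray(cam,px,z):
    i=bot.camera_info(cam); v=np.linalg.inv(i["mtx"])@[px[0],px[1],1]; d=np.array(i["rotation"])@[v[0],-v[1],-v[2]]
    o=np.array(i["origin"]); return o+d*(z-o[2])/d[2]
def go(xy,z,yaw):
    """turn first (units about tool axes), then shift (units along turned tool axes); yaw = tongs/approach direction, tool y = yaw+90"""
    s=bot.state(); r=R.from_quat(s["tool_rot"]); a=yaw+np.pi/2
    y=np.array([np.cos(a),np.sin(a),0]); zz=np.array([0,0,-1.]); t=R.from_matrix(np.c_[np.cross(y,zz),y,zz])
    print("tcp",np.round(s["tcp_pos"],4),"turn",np.round((r.inv()*t).as_rotvec()/.1,2),"shift",np.round(t.inv().apply(np.r_[xy,z]-s["tcp_pos"])/.02,2),"t",round(s["time"],2),"open",round(s["opening"],4))
E
python3 - <<'E'
from h import *
bot.read_camera("top"); im=bot.read_camera("top").astype(int)
sub=im[195:245,180:240]; m=(sub[...,0]-sub[...,1:].max(2))>25; ys,xs=np.nonzero(m); print(m.sum(),xs.mean()+180,ys.mean()+195)
p=ray("top",(xs.mean()+180,ys.mean()+195),.06); print(p,tocab(p)); p=ray("top",(207.1,220.5),.076); print(p,tocab(p))
print("yaw",np.degrees(YAW),tocab((.453,.3905)),tocab((.5695,.168)))
go(cab(-.100,.125),.2,YAW); print(bot.state()["q"])
E
```

```text
0 nan nan<stdin>:3: RuntimeWarning: Mean of empty slice.
  ret = ret.dtype.type(ret / rcount)
<stdin>:4: RuntimeWarning: Mean of empty slice.
Traceback (most recent call last):
  File "h.py", line 8, in ray
    i=bot.camera_info(cam); v=np.linalg.inv(i["mtx"])@[px[0],px[1],1]; d=np.array(i["rotation"])@[v[0],-v[1],-v[2]]
                                                                         ~~~~~~~~~~~~~~~~~~~~~~~^~~~~~~~~~~~~~~~~~~
ValueError: matmul: Input operand 1 has a mismatch in its core dimension 0, with gufunc signature (n?,k),(k,m?)->(n?,m?) (size 3 is different from 4)
```

```bash
sed -i 's/np.array(i\["rotation"\])@\(\[.*\]\)$/X/; s/d=np.array(i\["rotation"\])@\[v\[0\],-v\[1\],-v\[2\]\]/d=R.from_quat(i["rotation"]).apply([v[0],-v[1],-v[2]])/' h.py
python3 - <<'E'
from h import *
im=bot.read_camera("top").astype(int)
sub=im[210:232,197:220]; w=np.clip(sub[...,0]-sub[...,1:].mean(2)-8,0,None); ys,xs=np.mgrid[210:232,197:220]; c=((w*xs).sum()/w.sum(),(w*ys).sum()/w.sum());print(c,w.max())
p=ray("top",c,.06); print(p,tocab(p)); p=ray("top",(207.1,220.5),.076); print(p,tocab(p))
print("yaw",np.degrees(YAW),tocab((.453,.3905)),tocab((.5695,.168)))
go(cab(-.100,.125),.2,YAW); print(bot.state()["q"])
E
```

```text
(np.float64(209.1450980392157), np.float64(221.0967320261438)) 15.5Traceback (most recent call last):
  File "<stdin>", line 4, in <module>
  File "h.py", line 8, in ray
    i=bot.camera_info(cam); v=np.linalg.inv(i["mtx"])@[px[0],px[1],1]; d=X
                                                                         ^
NameError: name 'X' is not defined
```

```bash
sed -i 's/d=X$/d=R.from_quat(i["rotation"]).apply([v[0],-v[1],-v[2]])/' h.py
python3 - <<'E'
from h import *
p=ray("top",(209.1,221.1),.06); print(p,tocab(p)); p=ray("top",(207.1,220.5),.076); print(p,tocab(p))
print("yaw",np.degrees(YAW),tocab((.453,.3905)),tocab((.5695,.168)))
go(cab(-.100,.125),.2,YAW); print(bot.state()["q"])
E
```

```text
[0.53612391 0.39227752 0.06      ] [-0.0224  0.0861]
[0.53694262 0.39533034 0.076     ] [-0.0202  0.0884]
yaw 27.73731011402313 [-0.0968  0.1232] [-0.0972 -0.128 ]
tcp [0.2236 0.5836 0.2563] turn [-0.  -0.  -8.5] shift [ -5.5  -13.8    2.81] t 1.15 open 0.0852
[ 1.07889330e+00  2.20422588e-01  1.52649019e+00  1.07946935e-05
  1.39470561e+00 -1.26117631e-01]
```

```bash
python3 -m inch '[0,0,0,0,0,-0.95,0,0,0,0,0,-0.95,0,0,0,0,0,-0.95,0,0,0,0,0,-0.95,0,0,0,0,0,-0.95]' 0.8 >/dev/null; python3 -m inch '[0,0,0,0,0,-0.95,0,0,0,0,0,-0.95,0,0,0,0,0,-0.95,0,0,0,0,0,-0.9,0,0,0,0,0,0]'
python3 -c "
from h import *
go(cab(-.100,.124),.2,YAW)"
```

```text
time: 1.98
tcp_pos: [0.2236, 0.5837, 0.2563]
tool_rot: [-0.241, 0.97, 0.0, -0.0]
ft_force: [-0.2, 1.0, -0.2]
opening: 0.0683
grip_force: 0.0
tcp [0.2236 0.5837 0.2563] turn [ 0.   -0.    0.03] shift [ -5.5  -13.85   2.81] t 1.98 open 0.0683
```

```bash
python3 -m inch '[-0.4,-1,0.2,0,0,0,-0.4,-1,0.2,0,0,0,-0.4,-1,0.2,0,0,0,-0.4,-1,0.2,0,0,0,-0.4,-1,0.2,0,0,0]' >/dev/null; python3 -m inch '[-0.4,-1,0.2,0,0,0,-0.4,-1,0.2,0,0,0,-0.4,-1,0.2,0,0,0,-0.4,-1,0.2,0,0,0,-0.4,-1,0.2,0,0,0]' >/dev/null;  python3 -m inch '[-0.4,-1,0.2,0,0,0,-0.4,-1,0.2,0,0,0,-0.4,-1,0.2,0,0,0,-0.3,-0.85,0.2,0,0,0,0,0,0,0,0,0]'
python3 - <<'E'
from h import *
import cv2
for c in("scene","top"):
    im=bot.read_camera(c)
    print([(np.round(r["xyz"],3).tolist(),round(r["conf"],2)) for r in bot.pinpoint(c,"door_left_pull")[:2]])
    if c=="scene": cv2.imwrite("pics/s1.png",cv2.resize(im[80:240,200:400,::-1],(600,480),interpolation=3))
go(cab(-.100,.124),.097,YAW)
E
```

```text
time: 3.23
tcp_pos: [0.4518, 0.3872, 0.1994]
tool_rot: [-0.237, 0.972, -0.001, -0.0]
ft_force: [0.7, -0.4, -0.1]
opening: 0.0684
grip_force: 0.0
[([0.452, 0.389, 0.098], 0.89)]
[([0.456, 0.391, 0.098], 0.69)]
tcp [0.4494 0.3903 0.2005] turn [ 0.    0.   -0.01] shift [-0.   -0.03  5.18] t 3.43 open 0.0683
```

View pics/s1.png

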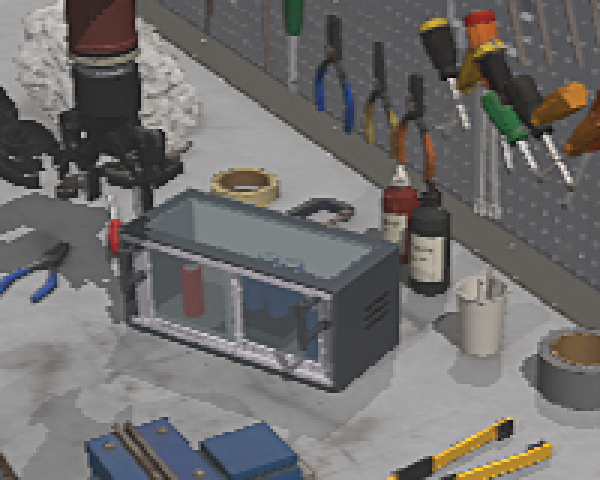

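The gripper at crop (110,170) is open and straddles the left pull, at crop (128,280), from above. Next: descend, part-close and slide.

```bash
python3 -m inch '[0,0,1,0,0,0,0,0,1,0,0,0,0,0,1,0,0,0,0,0,1,0,0,0,0,0,1,0,0,0]'; python3 -m inch '[0,0,0.2,0,0,0,0,0,0,0,0,0,0,0,0,0,0,0,0,0,0,0,0,0]' 0.28 20;  python3 -m inch '[0,-0.5,0,0,0,0,0,-0.7,0,0,0,0,0,-0.7,0,0,0,0,0,-0.7,0,0,0,0,0,-0.7,0,0,0,0]'
```

```text
time: 3.85
tcp_pos: [0.4491, 0.3909, 0.1]
tool_rot: [-0.24, 0.971, 0.0, 0.0]
ft_force: [0.6, 0.4, -0.9]
opening: 0.0687
grip_force: 0.0
time: 4.18
tcp_pos: [0.4506, 0.3907, 0.0981]
tool_rot: [-0.24, 0.971, 0.001, 0.001]
ft_force: [0.4, -0.4, 0.1]
opening: 0.0244
grip_force: 0.0
time: 4.6
tcp_pos: [0.4818, 0.3297, 0.0969]
tool_rot: [-0.239, 0.971, 0.0, 0.0]
ft_force: [0.5, 1.6, 1.6]
opening: 0.0238
grip_force: 0.8
```

```bash
 python3 -m inch '[0,-0.7,0,0,0,0,0,-0.7,0,0,0,0,0,-0.4,0,0,0,0,0,-0.2,0,0,0,0,0,0,0,0,0,0]'
python3 - <<'E'
from h import *
for c in("scene","top"):
    bot.read_camera(c)
    for r in bot.pinpoint(c,"door_left_pull")[:2]: print(np.round(r["xyz"],3),tocab(r["xyz"]),r["conf"])
print(tocab(bot.state()["tcp_pos"]))
E
```

```text
time: 5.02
tcp_pos: [0.4996, 0.2946, 0.096]
tool_rot: [-0.239, 0.971, -0.0, -0.0]
ft_force: [-0.1, 0.0, -1.7]
opening: 0.0241
grip_force: 0.0
[-0.1002  0.0184]
```

```bash
 python3 -m inch '[0,-0.2,0,0,0,0,0,-0.2,0,0,0,0,0,0,0,0,0,0]'; python3 -m inch '[0,0.25,0,0,0,0,0,0,0,0,0,0]' 0.7; python3 -m inch '[0,0,-1,0,0,0,0,0,-1,0,0,0,0,0,-1,0,0,0,0,0,-1,0,0,0,0,0,-1,0,0,0]'
python3 - <<'E'
from h import *
for c in("scene","top"):
    bot.read_camera(c)
    for n in("door_left_pull","red_cell_center"):
        for r in bot.pinpoint(c,n)[:2]: print(n,np.round(r["xyz"],3),tocab(r["xyz"]),r["conf"])
ty=np.arctan2(.017,.1365); go((.588,-.058),.12,ty); print(ty)
E
```

```text
time: 5.47
tcp_pos: [0.5007, 0.2924, 0.096]
tool_rot: [-0.24, 0.971, 0.003, -0.001]
ft_force: [-8.1, 16.4, 0.3]
opening: 0.0241
grip_force: 8.6
time: 5.63
tcp_pos: [0.5001, 0.294, 0.0962]
tool_rot: [-0.24, 0.971, -0.0, -0.0]
ft_force: [0.3, -0.9, 0.1]
opening: 0.0471
grip_force: 0.0
time: 6.05
tcp_pos: [0.5007, 0.2928, 0.1972]
tool_rot: [-0.24, 0.971, -0.0, 0.0]
ft_force: [0.3, 0.4, -0.1]
opening: 0.0598
grip_force: 0.0
door_left_pull [0.497 0.297 0.096] [-0.1009  0.0202] 0.72
red_cell_center [0.537 0.401 0.042] [-0.0177  0.0935] 0.42
tcp [0.4999 0.2927 0.1948] turn [-0.   -0.02  3.6 ] shift [ -2.2  -17.94   3.74] t 6.35 open 0.0594
0.1239041379497178
```

Door is at its stop (16 N reaction). Now to the tongs.

```bash
python3 -m inch '[0,0,0,0,0,0.9,0,0,0,0,0,0.9,0,0,0,0,0,0.9,0,0,0,0,0,0.9]' 0.8 >/dev/null; python3 -m inch '[-0.12,-1,0,0,0,0,-0.12,-1,0,0,0,0,-0.12,-1,0,0,0,0,-0.12,-1,0,0,0,0,-0.12,-1,0,0,0,0]' >/dev/null; python3 -m inch '[-0.12,-1,0,0,0,0,-0.12,-1,0,0,0,0,-0.12,-1,0,0,0,0,-0.12,-1,0,0,0,0,-0.12,-1,0,0,0,0]' >/dev/null;  python3 -m inch '[-0.12,-1,0,0,0,0,-0.12,-1,0,0,0,0,-0.12,-1,0.2,0,0,0,-0.12,-1,0.4,0,0,0,-0.12,-1,0.6,0,0,0]' >/dev/null;  python3 -m inch '[-0.12,-1,0.8,0,0,0,-0.12,-1,0.8,0,0,0,-0.12,-0.9,0.8,0,0,0,0,0,0,0,0,0,0,0,0,0,0,0]'
python3 - <<'E'
from h import *
import cv2
P={}
for c in("scene","top"):
    im=bot.read_camera(c)
    for n in("tongs_grip","tongs_jaw"):
        for r in bot.pinpoint(c,n)[:1]: print(n,np.round(r["xyz"],3),r["conf"])
    if c=="top": cv2.imwrite("pics/t1.png",cv2.resize(im[150:250,290:400,::-1],(660,600),interpolation=3))
go((.588,-.058),.026,.1239)
E
```

```text
time: 8.35
tcp_pos: [0.586, -0.057, 0.1216]
tool_rot: [-0.061, 0.998, 0.001, -0.003]
ft_force: [-0.1, 0.0, 0.4]
opening: 0.068
grip_force: 0.0
tongs_grip [ 0.588 -0.054  0.011] 0.85
tongs_jaw [ 0.726 -0.039  0.012] 0.98
tongs_grip [ 0.588 -0.056  0.01 ] 0.45
tongs_jaw [ 0.724 -0.042  0.007] 0.54
tcp [ 0.5882 -0.0559  0.1252] turn [-0.    0.01  0.02] shift [ 0.03 -0.1   4.96] t 8.65 open 0.0681
```

View pics/t1.png

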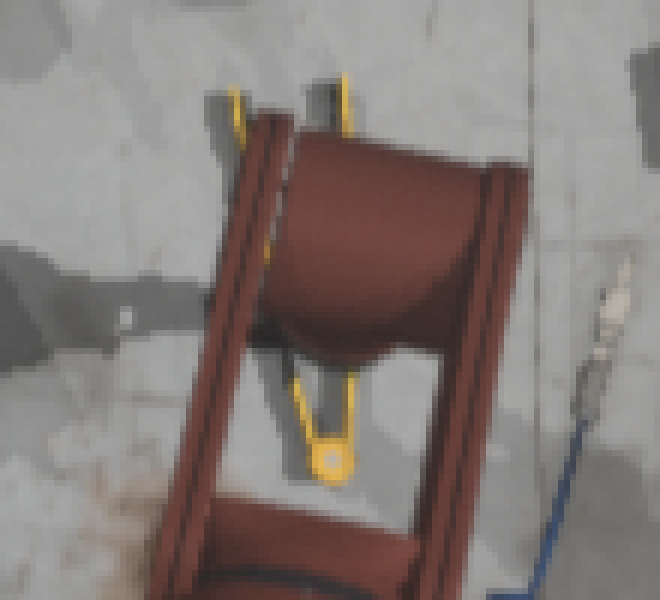

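The arm hides the tongs' middle, but the hub (crop 332,460) and jaws (235–345, 90) line up with the tool. Descend.

```bash
python3 -m inch '[0,0,1,0,0,0,0,0,1,0,0,0,0,0,1,0,0,0,0,0,1,0,0,0,0,0,0.7,0,0,0]'; python3 -m inch '[0,0,0.1,0,0,0,0,0,0.1,0,0,0,0,0,0.05,0,0,0,0,0,0,0,0,0]';  python3 -m inch '[0,0,0,0,0,0,0,0,0,0,0,0,0,0,0,0,0,0,0,0,0,0,0,0,0,0,0,0,0,0]' 0.455 40
```

```text
time: 9.07
tcp_pos: [0.5873, -0.0559, 0.0291]
tool_rot: [-0.062, 0.998, 0.0, -0.0]
ft_force: [-0.8, 0.6, -1.6]
opening: 0.0683
grip_force: 0.0
time: 9.4
tcp_pos: [0.5888, -0.0568, 0.0265]
tool_rot: [-0.062, 0.998, -0.0, 0.001]
ft_force: [0.8, 0.7, 0.9]
opening: 0.0683
grip_force: 0.0
time: 9.82
tcp_pos: [0.5889, -0.0569, 0.0268]
tool_rot: [-0.062, 0.998, -0.0, 0.001]
ft_force: [-1.5, 1.3, 5.9]
opening: 0.039
grip_force: 9.9
```

```bash
python3 -m inch '[0,0,-0.5,0,0,0,0,0,-1,0,0,0,0,0,-1,0,0,0,0,0,-1,0,0,0,0,0,-1,0,0,0]';python3 -m inch '[0,0,-1,0,0,0,0,0,-1,0,0,0,0,0,-1,0,0,0,0,0,-0.8,0,0,0,0,0,0,0,0,0]'
python3 - <<'E'
from h import *
import cv2
for c in("scene","top"):
    im=bot.read_camera(c)
    for n in("tongs_grip","tongs_jaw"):
        for r in bot.pinpoint(c,n)[:1]: print(n,np.round(r["xyz"],3),r["conf"])
go(cab(-.27,.091),.15,YAW)
E
```

```text
time: 10.23
tcp_pos: [0.5874, -0.0566, 0.1165]
tool_rot: [-0.062, 0.998, 0.0, -0.0]
ft_force: [0.0, -0.3, -1.5]
opening: 0.039
grip_force: 8.9
time: 10.65
tcp_pos: [0.5899, -0.0571, 0.196]
tool_rot: [-0.062, 0.998, -0.001, 0.003]
ft_force: [0.9, 0.1, -0.1]
opening: 0.039
grip_force: 8.9
tongs_grip [ 0.59  -0.058  0.18 ] 0.65
tongs_jaw [ 0.727 -0.04   0.182] 0.95
tongs_grip [ 0.584 -0.055  0.176] 0.7
tongs_jaw [ 0.723 -0.045  0.173] 0.7
tcp [ 0.5868 -0.0564  0.1895] turn [ 0.02 -0.03 -3.6 ] shift [ 4.18 21.28  1.97] t 10.95 open 0.0391
```

```bash
python3 -m inch '[0,0,0,0,0,-0.9,0,0,0,0,0,-0.9,0,0,0,0,0,-0.9,0,0,0,0,0,-0.9]' >/dev/null; python3 -m inch '[0.2,0.5,0,0,0,0,0.2,1,0,0,0,0,0.2,1,0,0,0,0,0.2,1,0,0,0,0,0.2,1,0,0,0,0]' >/dev/null; python3 -m inch '[0.2,1,0,0,0,0,0.2,1,0,0,0,0,0.2,1,0,0,0,0,0.2,1,0,0,0,0,0.2,1,0,0,0,0]' >/dev/null;  python3 -m inch '[0.2,1,0,0,0,0,0.2,1,0,0,0,0,0.2,1,0,0,0,0,0.2,1,0,0,0,0,0.2,1,0,0,0,0]' >/dev/null;  python3 -m inch '[0.2,1,0,0,0,0,0.2,1,0,0,0,0,0.2,1,0,0,0,0,0.2,1,0,0,0,0,0.2,1,0,0,0,0]' >/dev/null;  python3 -m inch '[0.2,1,0,0,0,0,0,0.7,0,0,0,0,0,0,0,0,0,0,0,0,0,0,0,0]'
python3 - <<'E'
from h import *
import cv2
for c in("scene","top"):
    im=bot.read_camera(c)
    for n in("tongs_grip","tongs_jaw","red_cell_center","cabinet"):
        for r in bot.pinpoint(c,n)[:1]: print(n,np.round(r["xyz"],3),tocab(r["xyz"]),r["conf"])
go(cab(-.27,.091),.073,YAW)
E
```

```text
time: 13.28
tcp_pos: [0.315, 0.2795, 0.1906]
tool_rot: [-0.24, 0.971, -0.0, -0.001]
ft_force: [0.3, -0.4, -1.1]
opening: 0.039
grip_force: 8.9
tongs_grip [0.314 0.278 0.176] [-0.2724  0.0885] 0.76
tongs_jaw [0.44  0.342 0.171] [-0.1305  0.0865] 0.71
red_cell_center [0.539 0.402 0.042] [-0.0152  0.0931] 0.44
cabinet [ 0.596  0.324 -0.001] [-0.001  -0.0026] 0.58
tongs_grip [0.31  0.276 0.177] [-0.2763  0.0887] 0.52
tongs_jaw [0.437 0.337 0.174] [-0.1358  0.0832] 0.5
cabinet [ 0.594  0.327 -0.   ] [-0.001   0.0015] 0.85
tcp [0.3163 0.2792 0.1913] turn [-0.    0.   -0.01] shift [0.02 0.13 5.92] t 13.78 open 0.0387
```

```bash
python3 - <<'E'
from h import *
import cv2
o=[]
def proj(cam,p):
    i=bot.camera_info(cam); v=R.from_quat(i["rotation"]).inv().apply(np.array(p)-i["origin"]); q=np.array(i["mtx"])@[v[0],-v[1],-v[2]]; return q[:2]/q[2]
for cam in("scene","top"):
    im=bot.read_camera(cam); u=proj(cam,(.538,.398,.043)); k=int(u[0]),int(u[1])
    s=im[k[1]-24:k[1]+24,k[0]-32:k[0]+32]; o.append(cv2.resize(s[:,:,::-1],(640,480) if 0 else (400,300),interpolation=0))
    f=im.astype(int); w=(f[...,0]-f[...,1:].max(2)); w[:k[1]-14]=0;w[k[1]+14:]=0;w[:,:k[0]-12]=0;w[:,k[0]+12:]=0
    print(cam,u,"origin",k[0]-32,k[1]-24)
    for t in(8,15,30,50):
        ys,xs=np.nonzero(w>t); 
        if len(xs): print(t,len(xs),xs.mean(),ys.mean(),xs.min(),xs.max(),ys.min(),ys.max())
    for z in(.01,.043,.076): print(z,proj(cam,(.538,.398,z)))
    for r in bot.masks_of(cam,"red_cell_center")[:1]:
        ys,xs=np.nonzero(r["pixels"]); print("mask",r["conf"],len(xs),xs.mean(),ys.mean(),xs.min(),xs.max(),ys.min(),ys.max())
cv2.imwrite("pics/rc.png",np.hstack(o))
E
```

```text
scene [263.60181058 177.20695829] origin 231 153
8 81 262.962962962963 176.49382716049382 260 267 167 185
15 70 262.9714285714286 176.81428571428572 260 267 167 185
30 47 262.97872340425533 177.87234042553192 260 267 168 185
50 15 263.6 177.73333333333332 261 266 171 185
0.01 [264.1670921  185.09545926]
0.043 [263.60181058 177.20695829]
0.076 [263.0263806  169.17683548]
mask 0.21 938 282.96162046908313 185.00106609808103 262 304 168 203
top [208.51440548 220.93172616] origin 176 196
8 44 208.5909090909091 221.0681818181818 202 212 217 224
15 27 209.4814814814815 221.0 207 212 218 224
0.01 [210.65116541 221.64811523]
0.043 [208.51440548 220.93172616]
0.076 [206.2908397 220.1862338]
```

View pics/rc.png

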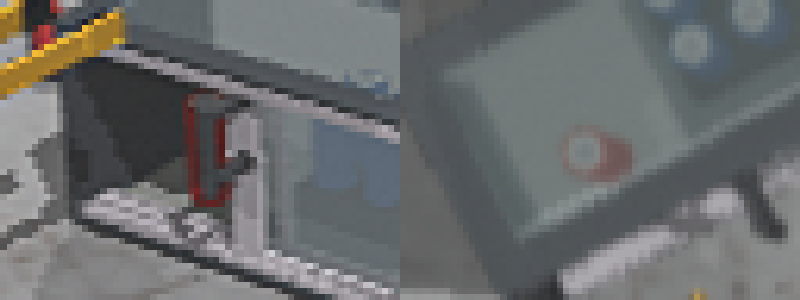

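The cell is at scene pixel (264,177) and shows through the open left half. Its cap is at top pixel (205.5,220.3), which gives world (0.538,0.400), or cabinet (-0.017,0.092). I'll shift sideways 6 mm, lower, enter partway and look.

```bash
python3 -m inch '[0,0.3,1,0,0,0,0,0,1,0,0,0,0,0,1,0,0,0,0,0,1,0,0,0,0,0,1,0,0,0]' >/dev/null; python3 -m inch '[0,0,0.9,0,0,0,0,0,0,0,0,0,-0.7,0,0,0,0,0,-0.7,0,0,0,0,0,-0.7,0,0,0,0,0]' ; python3 -m inch '[-0.7,0,0,0,0,0,-0.7,0,0,0,0,0,0,0,0,0,0,0]'
python3 - <<'E'
from h import *
import cv2
o=[]
for c,(x,y) in(("scene",(213,143)),("top",(165,190))):
    im=bot.read_camera(c); o.append(cv2.resize(im[y:y+60,x:x+80,::-1],(400,300),interpolation=0))
    for n in("tongs_grip","tongs_jaw","red_cell_center"):
        for r in bot.pinpoint(c,n)[:1]: print(n,np.round(r["xyz"],3),tocab(r["xyz"]),r["conf"])
cv2.imwrite("pics/in.png",np.hstack(o)); print(tocab(bot.state()["tcp_pos"]),bot.state()["tcp_pos"])
E
```

```text
time: 14.82
tcp_pos: [0.3514, 0.3049, 0.0743]
tool_rot: [-0.24, 0.971, 0.0, 0.0]
ft_force: [-0.2, 0.2, -0.4]
opening: 0.0392
grip_force: 8.9
time: 15.07
tcp_pos: [0.3782, 0.3189, 0.0752]
tool_rot: [-0.24, 0.971, 0.001, 0.002]
ft_force: [0.6, -0.0, -0.3]
opening: 0.0391
grip_force: 8.9
tongs_grip [0.38  0.32  0.059] [-0.1946  0.0949] 0.6
tongs_jaw [0.502 0.384 0.06 ] [-0.0563  0.0943] 0.74
red_cell_center [0.538 0.401 0.041] [-0.0164  0.0927] 0.41
tongs_grip [0.371 0.316 0.061] [-0.204   0.0956] 0.44
tongs_jaw [0.496 0.378 0.055] [-0.0648  0.0924] 0.4
[-0.2002  0.0947] [0.37471972 0.31718009 0.07334184]
```

View pics/in.png

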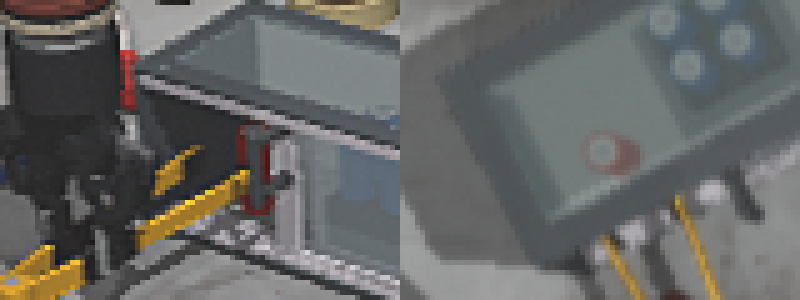

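The arms straddle the cell's line: their midline points at the cap at crop (605,152). The jaw is about 45 mm short, so go forward slowly, then close.

```bash
python3 -m inch '[-0.5,-0.02,0,0,0,0,-0.5,-0.02,0,0,0,0,-0.5,0,0,0,0,0,-0.5,0,0,0,0,0,-0.3,0,0,0,0,0]'; python3 -m inch '[0,0,0,0,0,0,0,0,0,0,0,0]'
python3 - <<'E'
from h import *
for c in("scene","top"):
    bot.read_camera(c)
    for n in("tongs_grip","tongs_jaw","red_cell_center"):
        for r in bot.pinpoint(c,n)[:1]: print(n,np.round(r["xyz"],3),tocab(r["xyz"]),r["conf"])
print(tocab(bot.state()["tcp_pos"]),bot.state()["tcp_pos"])
E
```

```text
time: 15.88
tcp_pos: [0.4183, 0.339, 0.0737]
tool_rot: [-0.24, 0.971, 0.0, 0.001]
ft_force: [-0.6, -0.0, -0.6]
opening: 0.0392
grip_force: 8.9
time: 16.05
tcp_pos: [0.4167, 0.3382, 0.0731]
tool_rot: [-0.24, 0.971, -0.0, -0.0]
ft_force: [-0.4, 0.4, -1.2]
opening: 0.0389
grip_force: 8.9
tongs_grip [0.416 0.338 0.054] [-0.1535  0.0938] 0.84
tongs_jaw [0.541 0.402 0.057] [-0.0134  0.0928] 0.92
tongs_grip [0.416 0.337 0.057] [-0.1543  0.0925] 0.57
[-0.1538  0.0939] [0.41612656 0.33802326 0.07334569]
```

```bash
python3 -m inch '[0,0,0,0,0,0,0,0,0,0,0,0,0,0,0,0,0,0,0,0,0,0,0,0,0,0,0,0,0,0]' 0.3 40; python3 -m inch '[0,0,-0.2,0,0,0,0,0,-0.3,0,0,0,0,0,-0.3,0,0,0,0,0,-0.2,0,0,0,0,0,0,0,0,0]'; python3 -m inch '[0,0,0,0,0,0,0,0,0,0,0,0,0,0,0,0,0,0]'
python3 - <<'E'
from h import *
import cv2
o=[]
for c,(x,y) in(("scene",(213,143)),("top",(165,190))):
    im=bot.read_camera(c); o.append(cv2.resize(im[y:y+60,x:x+80,::-1],(400,300),interpolation=0))
    for n in("tongs_jaw","red_cell_center"):
        for r in bot.pinpoint(c,n)[:1]: print(n,np.round(r["xyz"],3),tocab(r["xyz"]),r["conf"])
cv2.imwrite("pics/lift.png",np.hstack(o))
E
```

```text
time: 16.87
tcp_pos: [0.4163, 0.3381, 0.0733]
tool_rot: [-0.24, 0.971, -0.0, 0.0]
ft_force: [-0.1, 0.7, 0.1]
opening: 0.034
grip_force: 42.5
time: 17.28
tcp_pos: [0.4172, 0.3386, 0.0948]
tool_rot: [-0.24, 0.971, 0.0, 0.001]
ft_force: [0.7, -0.4, -1.4]
opening: 0.0343
grip_force: 42.4
time: 17.53
tcp_pos: [0.4161, 0.3379, 0.093]
tool_rot: [-0.24, 0.971, -0.0, -0.0]
ft_force: [-0.3, 0.4, -2.5]
opening: 0.0339
grip_force: 42.4
red_cell_center [0.54  0.4   0.076] [-0.0158  0.0911] 0.56
tongs_jaw [ 0.538 -0.346  0.002] [-0.3649 -0.5684] 0.57
```

View pics/lift.png

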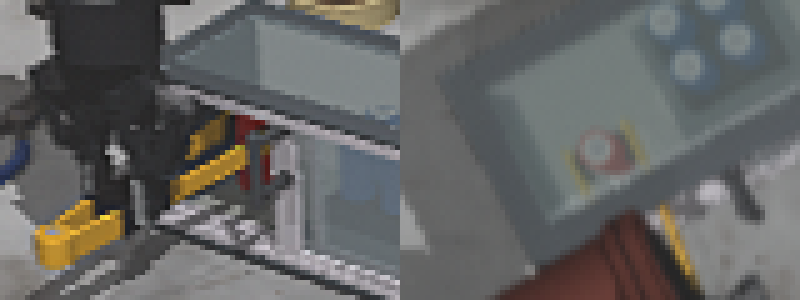

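The tongs closed to 34 mm and the cell is lifted (crop 603,150, held between the yellow jaws). Draw it straight out, then raise.

```bash
python3 -m inch '[0.3,0,0,0,0,0,0.6,0,0,0,0,0,0.7,0,0,0,0,0,0.7,0,0,0,0,0,0.7,0,0,0,0,0]' >/dev/null; python3 -m inch '[0.7,0,0,0,0,0,0.7,0,0,0,0,0,0.7,0,0,0,0,0,0.7,0,0,0,0,0,0.6,0,0,0,0,0]'; python3 -m inch '[0.2,0,-0.3,0,0,0,0,0,-0.7,0,0,0,0,0,-0.8,0,0,0,0,0,-0.8,0,0,0,0,0,-0.8,0,0,0]' > /dev/null; python3 -m inch '[0,0,-0.8,0,0,0,0,0,-0.8,0,0,0,0,0,-0.8,0,0,0,0,0,-0.8,0,0,0,0,0,-0.7,0,0,0]' >/dev/null; python3 -m inch '[0,0,-0.3,0,0,0,0,0,0,0,0,0]'
python3 - <<'E'
from h import *
T=np.array([.5345,-.3495]); 
for c in("scene","top"):
    bot.read_camera(c)
    for n in("tongs_grip","tongs_jaw","red_cell_center","tray"):
        for r in bot.pinpoint(c,n)[:1]: print(n,np.round(r["xyz"],3),r["conf"])
yaw=np.arctan2(T[1],T[0]); d=np.array([np.cos(yaw),np.sin(yaw)]); print(yaw,T-.135*d); go(T-.135*d,.2,yaw)
E
```

```text
time: 18.67
tcp_pos: [0.3018, 0.2778, 0.0931]
tool_rot: [-0.24, 0.971, -0.0, -0.0]
ft_force: [-0.3, -0.6, -1.7]
opening: 0.0344
grip_force: 42.4
time: 19.67
tcp_pos: [0.3005, 0.2772, 0.2474]
tool_rot: [-0.24, 0.971, 0.001, 0.002]
ft_force: [0.5, -0.9, -2.2]
opening: 0.0343
grip_force: 42.4
tongs_grip [0.302 0.274 0.231] 0.62
tongs_jaw [0.422 0.341 0.232] 0.71
red_cell_center [0.424 0.34  0.218] 0.58
tray [ 0.533 -0.35  -0.   ] 0.65
tongs_grip [0.595 0.326 0.002] 0.69
tongs_jaw [0.423 0.333 0.225] 0.8
red_cell_center [0.425 0.339 0.21 ] 0.51
tray [ 0.536 -0.347 -0.   ] 0.77
-0.5790994728861367 [ 0.42151096 -0.27561849]
tcp [0.2993 0.2765 0.2449] turn [-0.000e+00 -1.000e-02  1.063e+01] shift [-20.22 -19.76   2.24] t 20.17 open 0.0341
```

```bash
python3 -m inch '[0,0,0,0,0,0.4,0,0,0,0,0,0.8,0,0,0,0,0,0.9,0,0,0,0,0,0.9,0,0,0,0,0,0.9]' >/dev/null; python3 -m inch '[0,0,0,0,0,0.9,0,0,0,0,0,0.9,0,0,0,0,0,0.9,0,0,0,0,0,0.9,0,0,0,0,0,0.9]'; python3 -m inch '[-0.2,-0.2,0,0,0,0.9,-0.5,-0.5,0,0,0,0.9,-0.8,-0.8,0,0,0,0.4,-0.85,-0.85,0,0,0,0,-0.85,-0.85,0,0,0,0]' >/dev/null; python3 -m inch '[-0.85,-0.85,0,0,0,0,-0.85,-0.85,0,0,0,0,-0.85,-0.85,0,0,0,0,-0.85,-0.85,0,0,0,0,-0.85,-0.85,0,0,0,0]' >/dev/null; python3 -m inch '[-0.85,-0.85,0,0,0,0,-0.85,-0.85,0,0,0,0,-0.85,-0.85,0,0,0,0,-0.85,-0.85,0,0,0,0,-0.85,-0.85,0,0,0,0]' >/dev/null;  python3 -m inch '[-0.85,-0.85,0,0,0,0,-0.85,-0.85,0,0,0,0,-0.85,-0.85,0,0,0,0,-0.85,-0.85,0,0,0,0,-0.85,-0.85,0,0,0,0]'
python3 - <<'E'
from h import *
T=np.array([.5345,-.3490]);yaw=np.arctan2(T[1],T[0]); d=np.array([np.cos(yaw),np.sin(yaw)]); go(T-.135*d,.16,yaw)
E
```

```text
time: 21.0
tcp_pos: [0.2995, 0.2767, 0.2452]
tool_rot: [0.179, 0.984, 0.0, -0.0]
ft_force: [-0.3, -0.1, -1.6]
opening: 0.0342
grip_force: 42.4
time: 22.67
tcp_pos: [0.3973, -0.1648, 0.2452]
tool_rot: [0.284, 0.959, 0.0, -0.0]
ft_force: [0.8, 0.2, -1.0]
opening: 0.0342
grip_force: 42.4
tcp [ 0.3973 -0.1648  0.2452] turn [ 0.   -0.    0.02] shift [-4.03 -3.96  4.26] t 22.67 open 0.0342
```

```bash
python3 -m inch '[-0.8,-0.8,0,0,0,0,-0.8,-0.8,0,0,0,0,-0.8,-0.8,0.2,0,0,0,-0.8,-0.8,0.4,0,0,0,-0.5,-0.5,0.7,0,0,0]' >/dev/null; python3 -m inch '[-0.3,-0.3,0.8,0,0,0,0,0,0.8,0,0,0,0,0,0.8,0,0,0,0,0,0.5,0,0,0,0,0,0,0,0,0]'
python3 - <<'E'
from h import *
import cv2
P=[];TT=[]
for c in("scene","top"):
    im=bot.read_camera(c)
    for n in("tongs_jaw","red_cell_center","tray"):
        for r in bot.pinpoint(c,n)[:1]: print(n,np.round(r["xyz"],3),r["conf"])
    if c=="scene": cv2.imwrite("pics/tr.png",cv2.resize(im[200:340,290:460,::-1],(680,560),interpolation=3))
T=np.array([.5345,-.3490]);yaw=np.arctan2(T[1],T[0]); d=np.array([np.cos(yaw),np.sin(yaw)]); go(T-.135*d,.066,yaw)
E
```

```text
time: 23.5
tcp_pos: [0.4193, -0.273, 0.1585]
tool_rot: [0.284, 0.959, 0.001, -0.002]
ft_force: [-0.5, 0.8, -2.4]
opening: 0.0341
grip_force: 42.4
tongs_jaw [ 0.533 -0.347  0.141] 0.77
red_cell_center [ 0.536 -0.35   0.128] 0.49
tray [ 0.534 -0.35  -0.001] 0.81
tongs_jaw [ 0.533 -0.352  0.143] 0.45
red_cell_center [ 0.539 -0.351  0.129] 0.54
tray [ 0.536 -0.346  0.003] 0.85
tcp [ 0.4212 -0.2745  0.1623] turn [-0.    0.02  0.03] shift [-0.03 -0.02  4.81] t 23.9 open 0.034
```

View pics/tr.png

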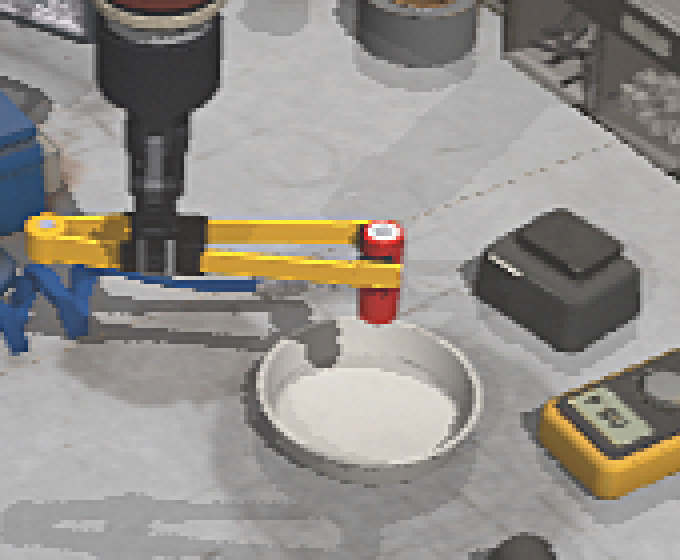

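The cell hangs upright at crop (381,270), over the middle of the tray (375,410). Lower it, then creep to contact.

```bash
python3 -m inch '[0,0,0.5,0,0,0,0,0,0.8,0,0,0,0,0,0.8,0,0,0,0,0,0.8,0,0,0,0,0,0.8,0,0,0]'>/dev/null; python3 -m inch '[0,0,0.5,0,0,0,0,0,0.2,0,0,0,0,0,0,0,0,0,0,0,0,0,0,0]'; python3 -m inch '[0,0,0.1,0,0,0,0,0,0.05,0,0,0,0,0,0,0,0,0,0,0,0,0,0,0]'; python3 -m inch '[0,0,0.05,0,0,0,0,0,0.05,0,0,0,0,0,0,0,0,0,0,0,0,0,0,0]'
python3 -c "
from workcell import bot;import numpy as np
for i in range(3): bot.read_camera('top');s=bot.state();print(np.round(s['tcp_pos'],4),np.round(s['ft_force'],1))"
```

```text
time: 24.65
tcp_pos: [0.421, -0.2744, 0.0736]
tool_rot: [0.284, 0.959, -0.0, 0.0]
ft_force: [0.3, -0.0, -2.1]
opening: 0.0341
grip_force: 42.4
time: 24.98
tcp_pos: [0.421, -0.2744, 0.0707]
tool_rot: [0.284, 0.959, -0.0, 0.0]
ft_force: [-0.8, -1.0, -1.7]
opening: 0.0341
grip_force: 42.4
time: 25.32
tcp_pos: [0.4207, -0.2741, 0.0682]
tool_rot: [0.284, 0.959, 0.0, -0.0]
ft_force: [-0.3, -0.7, -2.4]
opening: 0.034
grip_force: 42.4
[ 0.4207 -0.2741  0.0682] [ 0.2 -0.5 -1.9]
[ 0.4208 -0.2742  0.0683] [ 0.3  0.5 -1.8]
[ 0.4207 -0.2742  0.0683] [ 0.5 -0.1 -1.6]
```

```bash
python3 -m inch '[0,0,0.05,0,0,0,0,0,0,0,0,0,0,0,0,0,0,0]'|grep -E "pos|ft";python3 -m inch '[0,0,0.05,0,0,0,0,0,0,0,0,0,0,0,0,0,0,0]'|grep -E "pos|ft";python3 -m inch '[0,0,0.05,0,0,0,0,0,0,0,0,0,0,0,0,0,0,0]'|grep -E "pos|ft"
```

```text
tcp_pos: [0.4208, -0.2742, 0.0673]
ft_force: [0.6, -0.5, -1.9]
tcp_pos: [0.4208, -0.2743, 0.0664]
ft_force: [0.2, 0.6, -0.5]
tcp_pos: [0.421, -0.2744, 0.0655]
ft_force: [-1.2, 0.6, -0.1]
```

Contact (the force dropped from -1.9 to about 0 N at z = 0.0655). Open gently.

```bash
python3 -m inch '[0,0,0,0,0,0,0,0,0,0,0,0]' 0.42 >/dev/null; python3 -m inch '[0,0,0,0,0,0,0,0,0,0,0,0,0,0,0,0,0,0,0,0,0,0,0,0]' 0.468
python3 - <<'E'
from h import *
import cv2
for c in("scene","top"):
    im=bot.read_camera(c)
    for n in("tongs_grip","tongs_jaw","red_cell_center","tray"):
        for r in bot.pinpoint(c,n)[:1]: print(n,np.round(r["xyz"],3),r["conf"])
    if c=="scene": a=cv2.resize(im[240:340,330:430,::-1],(400,400),interpolation=3)
    else: b=cv2.resize(im[170:270,370:470,::-1],(400,400),interpolation=3)
cv2.imwrite("pics/pl.png",np.hstack([a,b]))
E
```

```text
time: 26.72
tcp_pos: [0.4207, -0.2742, 0.0652]
tool_rot: [0.284, 0.959, 0.0, -0.0]
ft_force: [-0.5, -0.0, -0.7]
opening: 0.0397
grip_force: 8.1
tongs_grip [ 0.419 -0.275  0.05 ] 0.74
tongs_jaw [ 0.536 -0.348  0.048] 0.78
red_cell_center [ 0.537 -0.355  0.037] 0.62
tray [ 0.534 -0.348  0.003] 0.81
tongs_jaw [ 0.532 -0.354  0.048] 0.47
red_cell_center [0.567 0.166 0.1  ] 0.51
tray [ 0.539 -0.345  0.002] 0.76
```

View pics/pl.png

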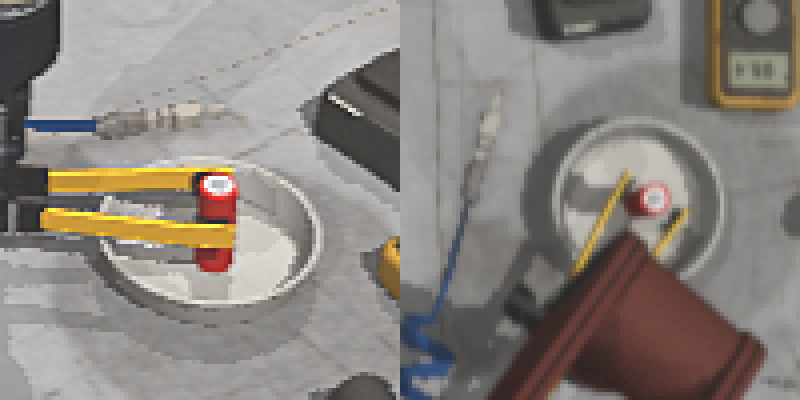

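The cell stands in the tray (crop 215,220), jaws open and centred on it. Retreat straight back.

```bash
python3 -m inch '[0.2,0,0,0,0,0,0.3,0,0,0,0,0,0.4,0,0,0,0,0,0.5,0,0,0,0,0,0.6,0,0,0,0,0]' >/dev/null; python3 -m inch '[0.8,0,0,0,0,0,0.8,0,0,0,0,0,0.8,0,0,0,0,0,0.8,0,0,0,0,0,0.8,0,0,0,0,0]'>/dev/null; python3 -m inch '[0.8,0,0,0,0,0,0.4,0,-0.3,0,0,0,0,0,-1,0,0,0,0,0,-1,0,0,0,0,0,-1,0,0,0]'; python3 -m inch '[0,0,-1,0,0,0,0,0,-1,0,0,0,0,0,-1,0,0,0,0,0,0,0,0,0]'
python3 - <<'E'
from h import *
for c in("scene","top"):
    im=bot.read_camera(c)
    for n in("tongs_grip","tongs_jaw","red_cell_center","tray"):
        for r in bot.pinpoint(c,n)[:1]: print(n,np.round(r["xyz"],3),r["conf"])
go((.588,-.056),.1,.1239)
E
```

```text
time: 28.47
tcp_pos: [0.2989, -0.1949, 0.1315]
tool_rot: [0.284, 0.959, 0.0, -0.0]
ft_force: [1.5, 0.1, -0.0]
opening: 0.0397
grip_force: 8.1
time: 28.8
tcp_pos: [0.3011, -0.197, 0.195]
tool_rot: [0.284, 0.959, -0.002, 0.003]
ft_force: [0.5, -0.1, -0.5]
opening: 0.04
grip_force: 8.1
tongs_grip [ 0.306 -0.201  0.17 ] 0.75
tongs_jaw [ 0.415 -0.27   0.181] 0.82
red_cell_center [ 0.534 -0.353  0.035] 0.69
tray [ 0.535 -0.35  -0.004] 0.56
tongs_grip [ 0.297 -0.197  0.173] 0.47
tongs_jaw [ 0.408 -0.272  0.172] 0.7
red_cell_center [ 0.538 -0.352  0.036] 0.61
tray [ 0.538 -0.347  0.002] 0.81
tcp [ 0.2997 -0.1955  0.1906] turn [ 0.01 -0.01 -7.  ] shift [-15.17   5.14   4.53] t 29.3 open 0.0399
```

```bash
python3 -m inch '[0,0,-0.8,0,0,-0.7,0,0,0,0,0,-0.9,0,0,0,0,0,-0.9,0,0,0,0,0,-0.9,0,0,0,0,0,-0.9]' >/dev/null; python3 -m inch '[0,0,0,0,0,-0.9,0,0,0,0,0,-0.9,0,0,0,0,0,-0.9,-0.9,0.3,0,0,0,0,-0.9,0.3,0,0,0,0]'>/dev/null; python3 -m inch '[-0.9,0.3,0,0,0,0,-0.9,0.3,0,0,0,0,-0.9,0.3,0,0,0,0,-0.9,0.3,0,0,0,0,-0.9,0.3,0,0,0,0]'>/dev/null; python3 -m inch '[-0.9,0.3,0,0,0,0,-0.9,0.3,0,0,0,0,-0.9,0.3,0,0,0,0,-0.9,0.3,0,0,0,0,-0.9,0.3,0,0,0,0]'>/dev/null; python3 -m inch '[-0.9,0.3,0,0,0,0,-0.9,0.3,0,0,0,0,-0.9,0.3,0,0,0,0,-0.9,0.3,0,0,0,0,0,0,0,0,0,0]'
python3 -c "
from h import *
go((.588,-.056),.032,.1239)"
```

```text
time: 31.38
tcp_pos: [0.576, -0.0635, 0.2067]
tool_rot: [-0.063, 0.998, 0.0, 0.0]
ft_force: [-0.6, 0.1, -0.3]
opening: 0.0398
grip_force: 8.1
tcp [ 0.576  -0.0635  0.2067] turn [0.01 0.01 0.02] shift [-0.64  0.3   8.74] t 31.38 open 0.0398
```

```bash
python3 -m inch '[-0.3,0.1,0.9,0,0,0,-0.3,0.2,0.9,0,0,0,0,0,0.9,0,0,0,0,0,0.9,0,0,0,0,0,0.9,0,0,0]' >/dev/null; python3 -m inch '[0,0,0.9,0,0,0,0,0,0.9,0,0,0,0,0,0.9,0,0,0,0,0,0.9,0,0,0,0,0,0.5,0,0,0]'>/dev/null; python3 -m inch '[0,0,0.1,0,0,0,0,0,0,0,0,0,0,0,0,0,0,0]'; python3 -m inch '[0,0,0.1,0,0,0,0,0,0,0,0,0,0,0,0,0,0,0]'
```

```text
time: 32.47
tcp_pos: [0.5855, -0.0576, 0.0341]
tool_rot: [-0.062, 0.998, -0.0, 0.0]
ft_force: [0.7, -0.2, -1.1]
opening: 0.0399
grip_force: 8.1
time: 32.72
tcp_pos: [0.5856, -0.0575, 0.0321]
tool_rot: [-0.062, 0.998, -0.0, 0.001]
ft_force: [0.5, -0.1, -0.2]
opening: 0.0404
grip_force: 8.1
```

```bash
python3 -m inch '[0,0,0.1,0,0,0,0,0,0.05,0,0,0,0,0,0,0,0,0,0,0,0,0,0,0]'|grep -E "pos|ft"; python3 -m inch '[0,0,0.05,0,0,0,0,0,0,0,0,0,0,0,0,0,0,0]'|grep -E "pos|ft"; python3 -m inch '[0,0,0.05,0,0,0,0,0,0,0,0,0,0,0,0,0,0,0]'|grep -E "pos|ft"
```

```text
tcp_pos: [0.5849, -0.0574, 0.0282]
ft_force: [0.6, -1.6, -0.3]
tcp_pos: [0.585, -0.0574, 0.0272]
ft_force: [-0.7, 0.3, -0.9]
tcp_pos: [0.5852, -0.0574, 0.0266]
ft_force: [-1.1, 0.3, 2.2]
```

Contact. Release, rise and check.

```bash
python3 -m inch '[0,0,0,0,0,0,0,0,0,0,0,0]' 0.6 >/dev/null; python3 -m inch '[0,0,0,0,0,0,0,0,0,0,0,0,0,0,0,0,0,0,0,0,-0.3,0,0,0,0,0,-0.5,0,0,0]' 0.85; python3 -m inch '[0,0,-1,0,0,0,0,0,-1,0,0,0,0,0,-1,0,0,0,0,0,-1,0,0,0,0,0,-1,0,0,0]'; python3 -m inch '[0.8,0,-1,0,0,0,0.8,0,-1,0,0,0,0.8,0,-1,0,0,0,0.8,0,-1,0,0,0,0,0,0,0,0,0]'
python3 - <<'E'
from h import *
import cv2
for c in("scene","top"):
    im=bot.read_camera(c)
    for n in("tongs_grip","tongs_jaw","red_cell_center","tray","blue_cell_center"):
        for r in bot.pinpoint(c,n)[:1]: print(n,np.round(r["xyz"],3),r["conf"])
    if c=="scene": cv2.imwrite("pics/end.png",cv2.resize(im[130:350,220:460,::-1],(654,600),interpolation=3))
E
```

```text
time: 34.13
tcp_pos: [0.584, -0.0572, 0.0416]
tool_rot: [-0.062, 0.998, 0.0, -0.001]
ft_force: [-0.4, 0.7, 0.5]
opening: 0.0723
grip_force: 0.0
time: 34.55
tcp_pos: [0.5852, -0.0574, 0.1445]
tool_rot: [-0.062, 0.998, -0.0, 0.001]
ft_force: [-0.1, -1.1, -0.2]
opening: 0.0723
grip_force: 0.0
time: 34.97
tcp_pos: [0.5219, -0.066, 0.228]
tool_rot: [-0.062, 0.998, -0.001, 0.003]
ft_force: [1.7, -1.0, 0.4]
opening: 0.0726
grip_force: 0.0
tongs_grip [ 0.584 -0.054  0.013] 0.59
tongs_jaw [ 0.594  0.324 -0.001] 0.47
red_cell_center [ 0.533 -0.351  0.034] 0.63
tray [ 0.536 -0.348 -0.002] 0.73
blue_cell_center [ 0.535 -0.349  0.037] 0.26
tongs_jaw [0.594 0.324 0.003] 0.58
red_cell_center [ 0.54  -0.351  0.034] 0.41
tray [ 0.532 -0.348  0.002] 0.79
```

View pics/end.png

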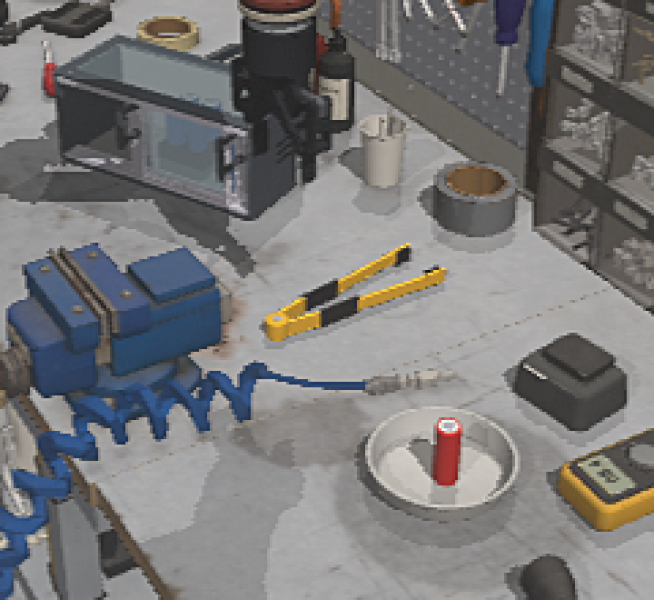

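The red cell stands upright mid-tray (crop 447,452). The tongs lie flat on the worktop (355,290), clear of the tray.

```bash
python3 -c "
from workcell import bot
print(bot.sign_off())"
```

```text
the job is handed in; nothing more can be done
None
```

I slid the left door fully open, lifted the red cell out with the tongs and stood it upright in the middle of the tray, then laid the tongs flat clear of it and handed the job in at about 35 s. No verdict came back, and I did not re-measure the loose blue cell, though nothing went near its bay.

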